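# Make up a priming kit and a varnishing kit for the decoupage class

## Robot

A 7-joint arm with a two-finger parallel gripper is mounted at the origin on the work surface. World frame = base frame: x ahead of the robot, y to its left, z up, the work surface at z = 0. Lengths are in mm, angles in rad, forces in N, time in s.
With the tool pointing down it reaches from about 350 to 775 mm from the base axis. Payload 3.1 kg.
Tool frame: the origin (TCP) lies between the finger pads; the fingertips stand 22 mm ahead of it and the grasp point (between the pads) lies 3 mm ahead of it; z points along the fingers, y is the line along which they close (so a half turn about z gives the same grasp; the last joint's range is limited). The gripper opens to 85 mm and grips with 20 to 120 N. Pads are 22 mm wide; open, the fingers measure 114 mm over their backs; the gripper's body (76 mm by 85 mm) begins 54 mm behind the grasp point. The pads swing forward as they close: fully open they stand 13 mm farther back than shut.
Start: joints at [-1.28, 0.311, 0.014, 1.512, -0.004, 1.319, -0.027], TCP at [179.653, 519.848, 253.304] pointing down, gripper open.
Joint ranges: [-2.7, 2.7], [-0.3, 1.91], [-1.27, 1.3], [0.12, 2.57], [-1.44, 4.58], [0.2, 2.03], [-3.05, 3.05]. Speed limits (rad/s): [2.79, 2.79, 3.14, 3.14, 3.14, 3.14, 3.14].

## Interface

Orientations are given as a 3x3 rotation matrix whose columns are the frame's x, y, z axes.
In Python, from workcell import r gives the robot as it stands.
- The arm moves only by the tool carry_out, never from a script. Its argument "increments" is a list of rows, each a list of 6 numbers: the shift along the tool's x, y, z in cm, then the turn, a rotation vector about the tool's x, y, z in rad. In form: [[dx, dy, dz, ax, ay, az], ...]. A call has 1 to 5 rows; each row shifts and turns the commanded pose from where the row before left it, along the tool's axes as they then stand; what a row does not reach is not made up. A row lasts 1/12 s, in which the tool goes at most 41.7 mm and 7.16 degrees, less where a joint would pass 70% of its speed; a pose out of reach is approached as far as the arm can. A call with a gripper value outside its range is refused whole. "fingers" is the closure, from 0 (fully open) to 1 (shut), set as the call begins (left out, the last holds). The fingers move at their own pace and stop on an object; the grip force is fixed at half the most. Time passes only in rows, so rows that do not move let the fingers close. It gives the time, the measured TCP pose, the force, the opening and the grip force at its end, in the units of the state.
- r.sense(): the state, without advancing time (a new reading comes with each control period).
- r.grab_frame(name): name is "side" or "top"; returns (picture, depth): 420x560x3 uint8, red, green, blue; 420x560 float32, mm along the optical axis (not along the pixel's ray), 0 where there is no reading.
- r.get_calibration(name): a dict with "mtx" (3x3 intrinsics, pixels), "k1" (the pictures are not rectified: a ray, as slopes to the right and down, at radius r is drawn at 1 + k1 r^2 times it, then the intrinsics apply), "extrinsics" (4x4, takes a point from camera to world coordinates). Camera axes: x right, y down, z forward; pixel columns grow to the right and rows downward; lengths in mm; the calibration is good to about 2 mm. A picture is of the moment at which its call begins. get_calibration takes no time and is no camera call.
- r.close_job(): hands the job in; it is judged then, once.
The state is a dict: "time": time; "q": joint angles; "qd": joint speeds; "tau": joint torques, N m; "tcp_pos": TCP position; "eef_rot": TCP orientation; "wrist_force": force on the tool from outside, world axes, zero at the start; "wrist_torque": the same for the moment, N m; "grip_width": opening from 0.0 (shut) to 1.0 (fully open); "gripper_force": force on a finger pad.
Only numpy, scipy, OpenCV 4.12 (cv2) and the standard library are available. Lean on these libraries where they do the work, as an engineer would, in place of code of your own. Each camera call takes 0.05 s, during which the arm holds its last target. There are 200 camera calls.

## Task

Make up two kits for this afternoon's decoupage class. The priming kit goes into the large tray: the wooden candlestick and the squat jar of primer upright in its two square compartments, one in each, and the chunky paint brush lying flat in its long compartment; the varnishing kit goes into the small tray: the square card box and the small varnish bottle upright, one in each compartment. Set things down rather than dropping them, all resting flat on the tray floors, and leave the glass jar and the pot of brushes where they stand.

Things in the scene. Friction and masses are not known exactly. Their poses are not given: they have to be found in the camera images.
- large_tray: Large tray, plywood walls, white floor, 182 (x) by 178 mm (y). Two square compartments side by side, each 80 x 80 mm inside, centred at x = +45, y = +43 and -43 mm; one long compartment, inside 84 (x) by 166 mm (y), centred at x = -43, y = 0. Floor 4 mm thick, walls 6 mm thick, their tops 16 mm above the table. Fixed. Origin: centre of its underside, z up.
- small_tray: Small tray of the same make, 92 (x) by 178 mm (y). Two square compartments, each 80 x 80 mm inside, centred at x = 0, y = +43 and -43 mm. Floor 4 mm thick, walls 6 mm thick, their tops 16 mm above the table. Fixed. Origin: centre of its underside, z up.
- candlestick: Turned candlestick of bare pale wood, upright, loose, 92 mm tall: round foot 56 mm across, stem 20 to 30 mm across, and at the top a cup 40 mm across from 67 to 92 mm above its underside, a good place to grip. Origin: centre of its underside; z up. 0.1 to 0.18 kg.
- primer_jar: Squat white plastic jar of primer with its screw lid on, round, upright, loose, 48 mm tall; body 54 mm across, lid 56 mm across from 34 mm up to the top. Origin: centre of its underside; z up. 0.1 to 0.2 kg.
- varnish_bottle: Small white plastic varnish bottle with a black applicator cap, round, upright, loose, 92 mm tall: body 42 mm across up to 62 mm, sloping shoulder to 72 mm, cap 22 to 24 mm across from 72 to 92 mm. Origin: centre of its underside; z up. 0.09 to 0.17 kg.
- square_box: Square lidded box of plain brown card, upright, loose, 46 mm tall: lower part 52 x 52 mm, lid 55 x 55 mm from 24 mm up to the top (it stays on); sides along its x and y. Origin: centre of its underside; z up. 0.06 to 0.13 kg.
- brush: Chunky paint brush lying flat, loose, 146 mm long along x: steel ferrule and bristles (44 mm wide, 30 thick) from x = +7 to +73 mm, round wooden handle 24 mm across from -55 to +7 mm, its axis 15 mm above the underside, and a 30 mm knob from -73 to -55 mm. Lifts well by the handle near x = -10 mm. Origin: middle of its length, at the underside; z up. 0.05 to 0.1 kg.
- water_jar: Open, empty clear glass jar, round, 88 mm tall, 58 mm across, loose, standing among the stock; not part of any kit. Origin: centre of its underside; z up.
- brush_pot: White pot full of thin brushes, 72 mm across, pot 95 mm tall, brushes up to 175 mm above the table, loose; not part of any kit. Origin: centre of its underside; z up.
Not all that is in view belongs to the job. Of the things that look like the square_box, the smaller one is meant. Leave any yellow look-alike of the brush alone.

How it is judged (in metres and radians):
At the end, for the whole second after the job is handed in: Large tray: candlestick and jar in the square compartments, one each; brush in the long one. Small tray: box and bottle, one in each compartment. All rest flat on the tray floor (height within 2.5 mm, tilt under 0.06 rad), wholly inside their compartments, released and at rest ((((x of candlestick in the frame of large_tray between 0.0305 and 0.0595 m and y of candlestick in the frame of large_tray between 0.0285 and 0.0575 m) and (x of primer_jar in the frame of large_tray between 0.0305 and 0.0595 m and y of primer_jar in the frame of large_tray between -0.0575 and -0.0285 m)) or ((x of candlestick in the frame of large_tray between 0.0305 and 0.0595 m and y of candlestick in the frame of large_tray between -0.0575 and -0.0285 m) and (x of primer_jar in the frame of large_tray between 0.0305 and 0.0595 m and y of primer_jar in the frame of large_tray between 0.0285 and 0.0575 m))) and (((x of square_box in the frame of small_tray between -0.016 and 0.016 m and y of square_box in the frame of small_tray between 0.027 and 0.059 m) and (x of varnish_bottle in the frame of small_tray between -0.021 and 0.021 m and y of varnish_bottle in the frame of small_tray between -0.064 and -0.022 m)) or ((x of square_box in the frame of small_tray between -0.016 and 0.016 m and y of square_box in the frame of small_tray between -0.059 and -0.027 m) and (x of varnish_bottle in the frame of small_tray between -0.021 and 0.021 m and y of varnish_bottle in the frame of small_tray between 0.022 and 0.064 m))) and x of brush in the frame of large_tray between -0.065 and -0.021 m and y of brush in the frame of large_tray between -0.013 and 0.013 m and z of candlestick in the frame of large_tray between 0.002 and 0.0065 m and angle between each of candlestick, primer_jar, varnish_bottle, square_box, brush's own z axis and vertical below 0.06 rad and linear speed of each of candlestick, primer_jar, varnish_bottle, square_box, brush below 0.02 m/s and angular speed of each of candlestick, primer_jar, varnish_bottle, square_box, brush below 0.2 rad/s and z of primer_jar in the frame of large_tray between 0.002 and 0.0065 m and z of varnish_bottle in the frame of small_tray between 0.002 and 0.0065 m and z of square_box in the frame of small_tray between 0.002 and 0.0065 m and z of brush in the frame of large_tray between 0.002 and 0.0065 m); the robot touches nothing.
It fails at once if a kit thing is dropped or thrown (free of all contact at more than 0.8 m/s, a fall of about 3 cm) ((linear speed of candlestick above 0.8 m/s and contact force between candlestick and anything else below 0.02 N) or (linear speed of primer_jar above 0.8 m/s and contact force between primer_jar and anything else below 0.02 N) or (linear speed of varnish_bottle above 0.8 m/s and contact force between varnish_bottle and anything else below 0.02 N) or (linear speed of square_box above 0.8 m/s and contact force between square_box and anything else below 0.02 N) or (linear speed of brush above 0.8 m/s and contact force between brush and anything else below 0.02 N)).
It fails at once if the open glass jar is pushed more than 30 mm or tipped (distance of water_jar from where it was at the start of the episode above 0.03 m or angle between water_jar's own z axis and vertical above 0.3 rad).
It fails at once if the pot of brushes is pushed more than 30 mm or tipped (distance of brush_pot from where it was at the start of the episode above 0.03 m or angle between brush_pot's own z axis and vertical above 0.3 rad).
It also fails if it takes over 128 s, if anything falls off the work surface, if the arm or the gripper's body presses on something with over 40 N, if the wrist force passes 120 N, or if a joint passes its speed limit or range.

## Working session

There is one attempt and no reset: what is moved stays moved. The work goes in short steps, Python scripts to look and compute and a tool call to move; the robot and the scene stay as the last step left them, time stands still between calls to the robot, and variables do not carry over. Pictures are saved under pics/ and viewed, at most 14 in all, crops included, and the job is handed in when it is done.

Besides the shell and the picture viewer there is one more tool, called after "Call:" as name([rows], argument=value, ...), one row to a line, values as JSON. carry_out: Moves the arm, as the interface text tells. Its arguments: {"type":"object","properties":{"increments":{"type":"array","items":{"type":"array","items":{"type":"number"}}},"fingers":{"type":"number"}},"required":["increments"]}

```bash
mkdir -p pics; ls
python3 - <<'E'
from workcell import r
import cv2,numpy as np
for n in("top","side"):
    p,d=r.grab_frame(n); cv2.imwrite(f"pics/{n}0.png",p[:,:,::-1]); np.savez(f"{n}0.npz",p=p,d=d)
    c=r.get_calibration(n); print(c)
print(r.sense())
E
```

```text
pics
{'mtx': array([[494.75214542,   0.        , 278.6204289 ],
       [  0.        , 494.75214542, 211.80465671],
       [  0.        ,   0.        ,   1.        ]]), 'k1': -0.16502518239201158, 'extrinsics': array([[ 9.73334135e-03, -9.95775028e-01,  9.13091179e-02,
         3.75742690e+02],
       [-9.99852298e-01, -8.39819579e-03,  1.49951077e-02,
        -1.48320125e+01],
       [-1.41649219e-02, -9.14415839e-02, -9.95709692e-01,
         1.13819082e+03],
       [ 0.00000000e+00,  0.00000000e+00,  0.00000000e+00,
         1.00000000e+00]])}
{'mtx': array([[496.73538753,   0.        , 280.67276116],
       [  0.        , 496.73538753, 208.42658522],
       [  0.        ,   0.        ,   1.        ]]), 'k1': -0.12708340597826978, 'extrinsics': array([[ 7.61966735e-01, -5.10509198e-01,  3.98480933e-01,
        -3.78981779e+01],
       [-6.47593786e-01, -6.05744755e-01,  4.62272193e-01,
        -6.30471029e+02],
       [ 5.38352889e-03, -6.10289809e-01, -7.92159937e-01,
         1.06714155e+03],
       [ 0.00000000e+00,  0.00000000e+00,  0.00000000e+00,
         1.00000000e+00]])}
{'time': 0.1, 'q': array([-1.27968743,  0.31166114,  0.01398129,  1.5128868 , -0.00439044,
        1.31918946, -0.02719671]), 'qd': array([ 0.00166526, -0.00085919,  0.00151104, -0.00317276,  0.00058549,
       -0.00099427,  0.00088386]), 'tau': array([ 7.25352875e-04, -3.80858052e+01,  1.46679338e-01, -2.31241786e+01,
        1.21336893e-02,  8.07157892e-03, -1.28342759e-05]), 'tcp_pos': array([179.47109875, 519.26093937, 252.32513924]), 'eef_rot': array([[-9.45158944e-01,  3.26610181e-01, -6.00319917e-04],
       [ 3.26610719e-01,  9.45156775e-01, -2.02713874e-03],
       [-9.46877146e-05, -2.11203923e-03, -9.99997765e-01]]), 'wrist_force': array([ 0.19914714, -0.57383171,  0.04016842]), 'wrist_torque': array([-0.00937111, -0.00710219, -0.00445642]), 'gripper_force': 0.0, 'grip_width': 1.0017759479265431}
```

View pics/top0.png

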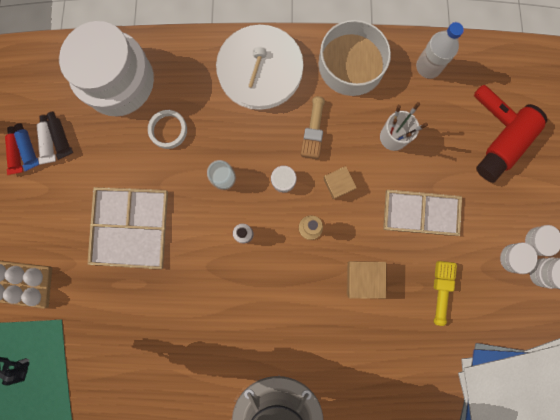

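View pics/side0.png

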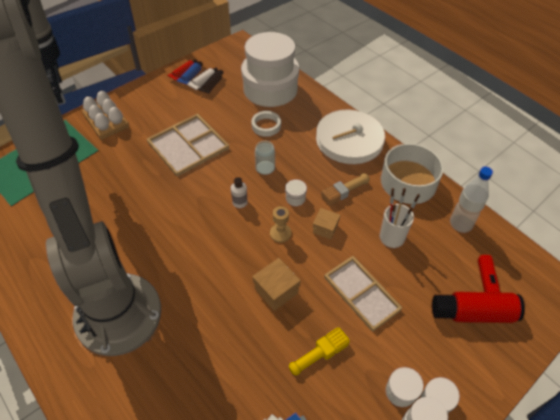

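The top view shows the large tray at (128,228), small tray (424,213), water jar (221,174), primer (284,179), bottle (242,233), candlestick (311,228), small box (340,183), large box (367,280), wooden brush (315,127) and pot (399,131). The yellow brush is at (445,293). The side view agrees.

```bash
cat > h.py <<'E'
import numpy as np, cv2
from workcell import r
def rays(n,uv):
    c=r.get_calibration(n); K=c["mtx"]; uv=np.asarray(uv,float).reshape(-1,1,2)
    s=cv2.undistortPoints(uv,K,np.array([c["k1"],0,0,0,0.]))[:,0]   # radial model with k1
    return np.c_[s,np.ones(len(s))],c["extrinsics"]
def plane(n,uv,z):
    d,T=rays(n,uv); w=d@T[:3,:3].T; o=T[:3,3]
    return (o+w*((z-o[2])/w[:,2])[:,None])[:,:2]
def cloud(n,depth):
    v,u=np.mgrid[:420,:560]; d,T=rays(n,np.c_[u.ravel(),v.ravel()])
    P=d*depth.reshape(-1,1)@T[:3,:3].T+T[:3,3]
    return P.reshape(420,560,3)
def move(x,y,z,yaw=None):
    """tool-frame shift (cm) to TCP target; yaw = world heading of tool y axis (mod pi)"""
    s=r.sense(); R=s["eef_rot"]; p=s["tcp_pos"]
    t=R.T@(np.array([x,y,z])-p)/10
    cur=np.arctan2(R[1,1],R[0,1]); 
    dz=0 if yaw is None else -((yaw-cur+np.pi/2)%np.pi-np.pi/2)
    print("tcp",p.round(1),"yaw_y",cur.round(3),"shift cm",t.round(2),"turn z",round(dz,3),"q",s["q"].round(2),"grip",s["grip_width"].round(3),"F",s["wrist_force"].round(1))
E
python3 - <<'E'
from h import *
z=np.load("top0.npz"); p,d=z["p"],z["d"]; P=cloud("top",d)
print("table z",np.median(P[200:300,200:230,2]))
import cv2
def obj(name,u,v,rad,lo,hi,h):
    m=np.zeros((420,560),np.uint8); cv2.circle(m,(u,v),rad,1,-1)
    m&=((P[...,2]>lo)&(P[...,2]<hi)&(d>0)).astype(np.uint8)
    n,l,st,c=cv2.connectedComponentsWithStats(m); k=1+np.argmax(st[1:,4])
    vv,uu=np.nonzero(l==k); Q=plane("top",np.c_[uu,vv],h).astype(np.float32)
    zz=np.median(P[vv,uu,2]); (cx,cy),rr=cv2.minEnclosingCircle(Q); b=cv2.minAreaRect(Q)
    print(name,len(uu),"z",zz.round(1),"circ",round(cx,1),round(cy,1),round(2*rr,1),"mean",Q.mean(0).round(1),"rect",np.round(b[0],1),np.round(b[1],1),round(b[2],1))
obj("candle",311,228,22,80,110,92)
obj("primer",284,179,22,38,60,48)
obj("bottlecap",242,233,20,82,105,92)
obj("bottlebody",242,233,20,50,105,62)
obj("box",340,183,24,36,60,46)
obj("bigbox",367,280,34,36,160,60)
obj("brush",313,127,40,8,50,20)
obj("jar",221,174,25,20,110,88)
obj("pot",399,131,30,60,110,95)
obj("Ltray",128,228,65,9,30,16)
obj("Stray",424,213,55,9,30,16)
E
```

```text
table z 0.2917561277438381
candle 274 z 92.4 circ 445.0 -70.7 40.0 mean [445.1 -70.5] rect [444.2 -70.1] [38.2 38.2] 0.5
primer 490 z 48.6 circ 552.0 -7.4 56.7 mean [552.2  -7.5] rect [551.5  -7.4] [54.1 53.5] 0.4
bottlecap 91 z 92.3 circ 428.6 80.7 22.7 mean [428.4  80.6] rect [428.   80.3] [21.3 21.3] 0.9
bottlebody 287 z 68.4 circ 428.4 80.9 42.1 mean [428.4  80.9] rect [428.5  80.8] [41.5 39.4] 1.0
box 609 z 44.0 circ 545.0 -134.8 75.6 mean [ 545.  -134.1] rect [ 545.3 -134.2] [55.3 56.5] 26.2
bigbox 1365 z 63.6 circ 329.4 -192.3 111.1 mean [ 328.4 -191.3] rect [ 328.4 -191.2] [80.3 81.2] 0.0
brush 884 z 27.9 circ 677.1 -76.8 148.9 mean [666.7 -76.9] rect [677. -79.] [ 44.  147.9] 80.7
jar 612 z 77.9 circ 553.0 126.2 65.4 mean [552.6 126.9] rect [552.  127.3] [59.3 58.7] 1.2
pot 471 z 84.8 circ 656.8 -264.4 81.5 mean [ 657.2 -264.3] rect [ 657.8 -263.1] [70.7 78.4] 27.2
Ltray 1202 z 15.9 circ 439.6 355.1 251.2 mean [444.3 357. ] rect [439.4 354.5] [180.  181.7] 87.4
Stray 770 z 15.5 circ 479.8 -330.1 198.3 mean [ 480.  -331.5] rect [ 480.2 -330.2] [180.6  92.5] 85.4
```

```bash
python3 -c "
from h import *
move(428.5,80.8,150)"
```

```text
Traceback (most recent call last):
  File "h.py", line 20, in move
    print("tcp",p.round(1),"yaw_y",cur.round(3),"shift cm",t.round(2),"turn z",round(dz,3),"q",s["q"].round(2),"grip",s["grip_width"].round(3),"F",s["wrist_force"].round(1))
                                                                                                                      ^^^^^^^^^^^^^^^^^^^^^
AttributeError: 'float' object has no attribute 'round'
```

```bash
sed -i 's/s\["grip_width"\].round(3)/round(s["grip_width"],3)/' h.py; python3 -c "
from h import *
move(428.5,80.8,150)"
```

```text
tcp [179.5 519.3 252.3] yaw_y 1.238 shift cm [-37.86 -33.29  10.31] turn z 0 q [-1.28  0.31  0.01  1.51 -0.    1.32 -0.03] grip 1.002 F [ 0.2 -0.6  0. ]
```

Call:
carry_out([
  [-2.5, -2.2, 0.7, 0, 0, 0],
  [-2.5, -2.2, 0.7, 0, 0, 0],
  [-2.5, -2.2, 0.7, 0, 0, 0],
  [-2.5, -2.2, 0.7, 0, 0, 0],
  [-2.5, -2.2, 0.7, 0, 0, 0],
], fingers=0)

```text
time: 0.52
tcp_pos: [262.2, 373.3, 217.5]
eef_rot: [[-0.945, 0.326, -0.0], [0.326, 0.945, -0.001], [0.0, -0.001, -1.0]]
wrist_force: [0.8, -0.5, 0.5]
grip_width: 1.0
gripper_force: 0.0
```

Call:
carry_out([
  [-2.5, -2.2, 0.7, 0, 0, 0],
  [-2.5, -2.2, 0.7, 0, 0, 0],
  [-2.5, -2.2, 0.7, 0, 0, 0],
  [-2.5, -2.2, 0.7, 0, 0, 0],
  [-2.5, -2.2, 0.7, 0, 0, 0],
])

```text
time: 0.93
tcp_pos: [344.3, 228.5, 182.8]
eef_rot: [[-0.945, 0.326, -0.0], [0.326, 0.945, -0.0], [0.0, -0.0, -1.0]]
wrist_force: [0.6, 0.8, -0.2]
grip_width: 1.001
gripper_force: 0.0
```

Call:
carry_out([
  [-2.5, -2.2, 0.7, 0, 0, 0],
  [-2.5, -2.2, 0.7, 0, 0, 0],
  [-2.5, -2.2, 0.7, 0, 0, 0],
  [-2.5, -2.2, 0.7, 0, 0, 0],
  [-2.8, -2.5, 0, 0, 0, 0],
])

```text
time: 1.35
tcp_pos: [426.9, 80.7, 153.8]
eef_rot: [[-0.946, 0.325, -0.003], [0.325, 0.946, -0.0], [0.003, -0.001, -1.0]]
wrist_force: [-0.6, 1.5, 0.0]
grip_width: 0.998
gripper_force: 0.0
```

```bash
python3 -c "
from h import *
move(428.5,80.8,51)"
```

```text
tcp [426.9  80.7 153.8] yaw_y 1.24 shift cm [-0.18  0.07 10.28] turn z 0 q [-0.59  0.17  0.41  1.97 -0.08  1.02  1.1 ] grip 0.998 F [-0.6  1.5  0. ]
```

Call:
carry_out([
  [-0.2, 0.1, 2.5, 0, 0, 0],
  [0, 0, 2.5, 0, 0, 0],
  [0, 0, 2.5, 0, 0, 0],
  [0, 0, 2.0, 0, 0, 0],
  [0, 0, 0.8, 0, 0, 0],
])

```text
time: 1.77
tcp_pos: [427.7, 81.3, 49.5]
eef_rot: [[-0.945, 0.327, -0.006], [0.327, 0.945, -0.002], [0.005, -0.004, -1.0]]
wrist_force: [0.8, -0.3, 0.1]
grip_width: 0.999
gripper_force: 0.0
```

Call:
carry_out([
  [0, 0, 0, 0, 0, 0],
  [0, 0, 0, 0, 0, 0],
  [0, 0, 0, 0, 0, 0],
  [0, 0, 0, 0, 0, 0],
  [0, 0, 0, 0, 0, 0],
], fingers=1)

```text
time: 2.18
tcp_pos: [432.0, 82.3, 53.9]
eef_rot: [[-0.945, 0.326, 0.004], [0.326, 0.945, 0.001], [-0.003, 0.002, -1.0]]
wrist_force: [-0.4, -1.1, 4.1]
grip_width: 0.473
gripper_force: 61.0
```

Call:
carry_out([
  [0, 0, 0, 0, 0, 0],
  [0, 0, 0, 0, 0, 0],
  [0, 0, 0, 0, 0, 0],
  [0, 0, 0, 0, 0, 0],
  [0, 0, 0, 0, 0, 0],
])

```text
time: 2.6
tcp_pos: [432.0, 82.3, 53.9]
eef_rot: [[-0.945, 0.327, 0.004], [0.327, 0.945, 0.001], [-0.003, 0.002, -1.0]]
wrist_force: [0.4, -0.5, 6.8]
grip_width: 0.471
gripper_force: 61.2
```

Call:
carry_out([
  [0, 0, -1.0, 0, 0, 0],
  [0, 0, -2.5, 0, 0, 0],
  [0, 0, -3, 0, 0, 0],
  [0, 0, -3, 0, 0, 0],
  [0, 0, -2.5, 0, 0, 0],
])

```text
time: 3.02
tcp_pos: [430.3, 81.8, 174.7]
eef_rot: [[-0.945, 0.327, 0.001], [0.327, 0.945, 0.001], [-0.001, 0.001, -1.0]]
wrist_force: [1.2, 0.7, -1.4]
grip_width: 0.472
gripper_force: 60.7
```

Call:
carry_out([
  [0, 0, 0, 0, 0, 0],
  [0, 0, 0, 0, 0, 0],
])

```text
time: 3.18
tcp_pos: [431.2, 82.3, 174.0]
eef_rot: [[-0.945, 0.326, 0.004], [0.326, 0.945, 0.002], [-0.003, 0.003, -1.0]]
wrist_force: [-0.8, -0.1, -1.9]
grip_width: 0.473
gripper_force: 60.8
```

```bash
python3 -c "
from h import *
move(480.2,-372.5,175)"
```

```text
tcp [431.2  82.3 174. ] yaw_y 1.238 shift cm [-19.48 -41.39  -0.16] turn z 0 q [-0.6   0.15  0.42  1.93 -0.07  1.07  1.09] grip 0.473 F [-0.8 -0.1 -1.9]
```

Call:
carry_out([
  [-1.3, -2.76, 0, 0, 0, 0],
  [-1.3, -2.76, 0, 0, 0, 0],
  [-1.3, -2.76, 0, 0, 0, 0],
  [-1.3, -2.76, 0, 0, 0, 0],
  [-1.3, -2.76, 0, 0, 0, 0],
])

```text
time: 3.6
tcp_pos: [445.0, -70.7, 170.8]
eef_rot: [[-0.945, 0.326, -0.004], [0.326, 0.945, 0.0], [0.004, -0.001, -1.0]]
wrist_force: [0.2, -0.2, -2.0]
grip_width: 0.477
gripper_force: 60.8
```

Call:
carry_out([
  [-1.3, -2.76, 0, 0, 0, 0],
  [-1.3, -2.76, 0, 0, 0, 0],
  [-1.3, -2.76, 0, 0, 0, 0],
  [-1.3, -2.76, 0, 0, 0, 0],
  [-1.3, -2.76, 0, 0, 0, 0],
])

```text
time: 4.02
tcp_pos: [461.6, -222.0, 170.5]
eef_rot: [[-0.945, 0.327, -0.004], [0.327, 0.945, 0.002], [0.004, 0.0, -1.0]]
wrist_force: [0.9, 0.1, -0.2]
grip_width: 0.475
gripper_force: 60.8
```

Call:
carry_out([
  [-1.3, -2.76, 0, 0, 0, 0],
  [-1.3, -2.76, 0, 0, 0, 0],
  [-1.3, -2.76, 0, 0, 0, 0],
  [-1.3, -2.76, 0, 0, 0, 0],
  [-1.3, -2.76, 0, 0, 0, 0],
])

```text
time: 4.43
tcp_pos: [478.3, -373.3, 170.0]
eef_rot: [[-0.945, 0.327, -0.004], [0.327, 0.945, 0.003], [0.004, 0.002, -1.0]]
wrist_force: [-0.8, 0.5, -0.3]
grip_width: 0.473
gripper_force: 60.8
```

Call:
carry_out([
  [0, 0, 2.5, 0, 0, 0],
  [0, 0, 2.5, 0, 0, 0],
  [0, 0, 2, 0, 0, 0],
  [0, 0, 0, 0, 0, 0],
  [0, 0, 0, 0, 0, 0],
])

```text
time: 4.85
tcp_pos: [477.8, -371.4, 99.7]
eef_rot: [[-0.945, 0.327, -0.005], [0.327, 0.945, 0.004], [0.006, 0.002, -1.0]]
wrist_force: [-0.3, -0.1, -0.6]
grip_width: 0.475
gripper_force: 60.9
```

Run:
```python
from h import *
move(480.2,-372.5,58)
for n in("top","side"):
    p,d=r.grab_frame(n); cv2.imwrite(f"pics/{n}1.png",p[:,:,::-1])
```

```text
tcp [ 477.8 -371.4   99.7] yaw_y 1.238 shift cm [-0.29 -0.03  4.17] turn z 0 q [ 0.24  0.6   0.59  1.57 -0.37  1.09  2.16] grip 0.475 F [-0.3 -0.1 -0.6]
```

View pics/side1.png

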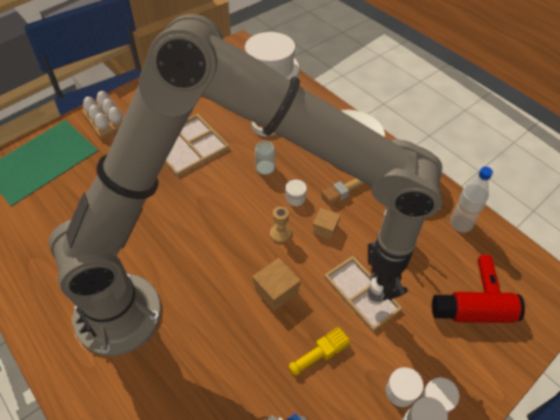

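The side view shows the bottle in the gripper at about (377,287), above the far compartment of the small tray. I'll lower it.

Call:
carry_out([
  [-0.3, 0, 1.5, 0, 0, 0],
  [0, 0, 1.2, 0, 0, 0],
  [0, 0, 0.8, 0, 0, 0],
  [0, 0, 0, 0, 0, 0],
  [0, 0, 0, 0, 0, 0],
])

```text
time: 5.37
tcp_pos: [481.7, -373.4, 66.3]
eef_rot: [[-0.945, 0.327, -0.002], [0.327, 0.945, 0.001], [0.002, 0.001, -1.0]]
wrist_force: [-0.3, -0.6, -0.2]
grip_width: 0.471
gripper_force: 60.9
```

```bash
python3 -c "
from h import *
move(480.2,-372.5,57.9)"
```

```text
tcp [ 481.7 -373.4   66.3] yaw_y 1.238 shift cm [0.17 0.04 0.84] turn z 0 q [ 0.25  0.65  0.57  1.59 -0.39  1.02  2.18] grip 0.471 F [-0.3 -0.6 -0.2]
```

Call:
carry_out([
  [0.1, 0, 0.4, 0, 0, 0],
  [0, 0, 0.2, 0, 0, 0],
  [0, 0, 0.1, 0, 0, 0],
  [0, 0, 0, 0, 0, 0],
  [0, 0, 0, 0, 0, 0],
])

```text
time: 5.78
tcp_pos: [481.5, -373.8, 60.5]
eef_rot: [[-0.945, 0.327, 0.0], [0.327, 0.945, -0.0], [-0.0, -0.0, -1.0]]
wrist_force: [0.7, -1.2, -0.6]
grip_width: 0.472
gripper_force: 60.9
```

Call:
carry_out([
  [0, 0, 0.1, 0, 0, 0],
  [0, 0, 0, 0, 0, 0],
  [0, 0, 0, 0, 0, 0],
])

```text
time: 6.03
tcp_pos: [481.4, -373.7, 59.4]
eef_rot: [[-0.945, 0.327, 0.0], [0.327, 0.945, 0.0], [-0.0, 0.0, -1.0]]
wrist_force: [-0.1, -0.4, -1.7]
grip_width: 0.471
gripper_force: 60.9
```

Call:
carry_out([
  [0, 0, 0.12, 0, 0, 0],
  [0, 0, 0, 0, 0, 0],
  [0, 0, 0, 0, 0, 0],
])

```text
time: 6.28
tcp_pos: [481.3, -373.7, 58.1]
eef_rot: [[-0.945, 0.327, -0.0], [0.327, 0.945, 0.0], [0.0, 0.0, -1.0]]
wrist_force: [-0.1, 0.4, -0.3]
grip_width: 0.473
gripper_force: 61.1
```

Call:
carry_out([
  [0, 0, 0, 0, 0, 0],
  [0, 0, 0, 0, 0, 0],
  [0, 0, 0, 0, 0, 0],
  [0, 0, 0, 0, 0, 0],
  [0, 0, 0, 0, 0, 0],
], fingers=0.15)

```text
time: 6.7
tcp_pos: [481.4, -373.8, 58.2]
eef_rot: [[-0.945, 0.327, 0.0], [0.327, 0.945, -0.0], [-0.0, -0.0, -1.0]]
wrist_force: [0.9, 0.3, -0.6]
grip_width: 0.852
gripper_force: 0.0
```

Call:
carry_out([
  [0, 0, -1.5, 0, 0, 0],
  [0, 0, -3, 0, 0, 0],
  [0, 0, -3, 0, 0, 0],
  [0, 0, -3, 0, 0, 0],
  [0, 0, -0.5, 0, 0, 0],
])

```text
time: 7.12
tcp_pos: [483.6, -376.5, 174.3]
eef_rot: [[-0.945, 0.327, 0.008], [0.327, 0.945, -0.007], [-0.01, -0.004, -1.0]]
wrist_force: [-0.0, -0.3, 0.7]
grip_width: 0.851
gripper_force: 0.0
```

Call:
carry_out([
  [0, 0, 0, 0, 0, 0],
  [0, 0, 0, 0, 0, 0],
])

```text
time: 7.28
tcp_pos: [481.3, -373.5, 167.9]
eef_rot: [[-0.945, 0.327, 0.0], [0.327, 0.945, 0.0], [-0.0, 0.0, -1.0]]
wrist_force: [0.6, 0.3, 0.2]
grip_width: 0.859
gripper_force: 0.0
```

Run:
```python
from h import *
move(545.2,-134.2,150,np.radians(26.2))
z=np.load("top0.npz"); P=cloud("top",z["d"])
m=np.zeros((420,560),np.uint8); cv2.circle(m,(340,183),24,1,-1)
m&=(P[...,2]>41).astype(np.uint8)
vv,uu=np.nonzero(m); print(cv2.minAreaRect(plane("top",np.c_[uu,vv],46).astype(np.float32)))
```

```text
tcp [ 481.3 -373.5  167.9] yaw_y 1.238 shift cm [ 1.78 24.7   1.81] turn z 0.781 q [ 0.22  0.54  0.62  1.49 -0.33  1.22  2.13] grip 0.859 F [0.6 0.3 0.2]
((546.2084350585938, -130.37112426757812), (76.6336669921875, 63.792850494384766), 29.354650497436523)
```

Call:
carry_out([
  [0.25, 3.53, 0, 0, 0, 0],
  [0.25, 3.53, 0, 0, 0, 0],
  [0.25, 3.53, 0, 0, 0, 0],
  [0.25, 3.53, 0, 0, 0, 0],
  [0.25, 3.53, 0, 0, 0, 0],
])

```text
time: 7.7
tcp_pos: [526.1, -200.3, 165.8]
eef_rot: [[-0.945, 0.327, -0.004], [0.327, 0.945, 0.002], [0.004, 0.0, -1.0]]
wrist_force: [0.6, -0.6, 0.3]
grip_width: 0.85
gripper_force: 0.0
```

Call:
carry_out([
  [0.25, 3.53, 0, 0, 0, 0],
  [0.28, 3.52, 0, 0, 0, 0],
  [0, 0, 1, 0, 0, 0.11],
  [0, 0, 1, 0, 0, 0.11],
  [0, 0, 1, 0, 0, 0.11],
], fingers=0.12)

```text
time: 8.12
tcp_pos: [544.2, -132.6, 135.7]
eef_rot: [[-0.787, 0.617, -0.004], [0.617, 0.787, 0.001], [0.003, -0.002, -1.0]]
wrist_force: [-0.1, -0.8, -0.2]
grip_width: 0.879
gripper_force: 0.0
```

Call:
carry_out([
  [0, 0, 1, 0, 0, 0.11],
  [0, 0, 1, 0, 0, 0.11],
  [0, 0, 1, 0, 0, 0.11],
  [0, 0, 1, 0, 0, 0.121],
  [0, 0, 0, 0, 0, 0],
])

```text
time: 8.53
tcp_pos: [542.1, -133.1, 94.0]
eef_rot: [[-0.44, 0.898, -0.009], [0.898, 0.44, 0.001], [0.005, -0.007, -1.0]]
wrist_force: [0.0, 0.7, 0.4]
grip_width: 0.88
gripper_force: 0.0
```

Call:
carry_out([
  [0, 0, 0, 0, 0, 0],
  [0, 0, 0, 0, 0, 0],
])

```text
time: 8.7
tcp_pos: [544.8, -134.3, 97.6]
eef_rot: [[-0.444, 0.896, -0.001], [0.896, 0.444, -0.0], [0.001, -0.001, -1.0]]
wrist_force: [-0.2, -0.2, 0.4]
grip_width: 0.886
gripper_force: 0.0
```

Run:
```python
from h import *
move(545.2,-134.2,38,np.radians(26.2))
for n in("top","side"):
    p,d=r.grab_frame(n); cv2.imwrite(f"pics/{n}2.png",p[:,:,::-1])
```

```text
tcp [ 544.8 -134.3   97.6] yaw_y 0.46 shift cm [-0.01  0.05  5.96] turn z 0.002 q [-0.31  0.56  0.74  1.71 -0.42  1.04  1.03] grip 0.886 F [-0.2 -0.2  0.4]
```

View pics/side2.png

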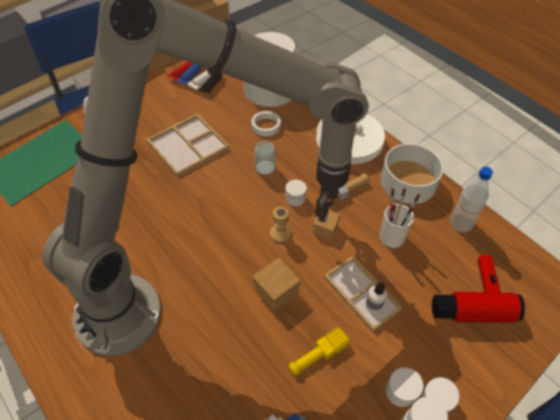

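The bottle stands in its compartment at about (377,295), and the gripper is right over the box at (326,215). I'll go down and grip it.

Call:
carry_out([
  [0, 0, 2, 0, 0, 0],
  [0, 0, 2, 0, 0, 0],
  [0, 0, 1.2, 0, 0, 0],
  [0, 0, 0.7, 0, 0, 0],
  [0, 0, 0, 0, 0, 0],
])

```text
time: 9.22
tcp_pos: [544.2, -134.0, 37.8]
eef_rot: [[-0.442, 0.897, -0.003], [0.897, 0.442, 0.001], [0.002, -0.002, -1.0]]
wrist_force: [0.8, 0.6, 0.7]
grip_width: 0.876
gripper_force: 0.0
```

Call:
carry_out([
  [0, 0, 0, 0, 0, 0],
  [0, 0, 0, 0, 0, 0],
  [0, 0, 0, 0, 0, 0],
  [0, 0, 0, 0, 0, 0],
  [0, 0, 0, 0, 0, 0],
], fingers=1)

```text
time: 9.63
tcp_pos: [546.3, -135.0, 40.4]
eef_rot: [[-0.441, 0.897, 0.003], [0.897, 0.441, -0.001], [-0.002, 0.002, -1.0]]
wrist_force: [-1.2, -0.6, 4.2]
grip_width: 0.628
gripper_force: 65.8
```

```bash
python3 -c "
from h import *
move(545.2,-134.2,38)"
```

```text
tcp [ 546.3 -135.    40.4] yaw_y 0.457 shift cm [ 0.12 -0.07  0.24] turn z 0 q [-0.27  0.63  0.69  1.76 -0.49  0.93  1.08] grip 0.628 F [-1.2 -0.6  4.2]
```

Call:
carry_out([
  [0, 0, -0.5, 0, 0, 0],
  [0, 0, -1.5, 0, 0, 0],
  [0, 0, -2, 0, 0, 0.05],
  [0, 0, -2, 0, 0, 0.1],
  [0, 0, -1, 0, 0, 0.1],
])

```text
time: 10.05
tcp_pos: [545.9, -134.7, 111.3]
eef_rot: [[-0.201, 0.98, 0.003], [0.98, 0.201, -0.0], [-0.001, 0.002, -1.0]]
wrist_force: [0.3, -1.0, -0.2]
grip_width: 0.63
gripper_force: 65.3
```

Call:
carry_out([
  [0, 0, 0, 0, 0, 0.1],
  [0, 0, 0, 0, 0, 0.1],
  [0, 0, 0, 0, 0, 0.085],
  [0, 0, 0, 0, 0, 0],
  [0, 0, 0, 0, 0, 0],
])

```text
time: 10.47
tcp_pos: [544.8, -134.1, 108.8]
eef_rot: [[0.075, 0.997, -0.001], [0.997, -0.075, 0.0], [0.0, -0.001, -1.0]]
wrist_force: [-0.5, -0.0, -1.3]
grip_width: 0.625
gripper_force: 65.2
```

```bash
python3 -c "
from h import *
move(483.6,-287.3,110,np.radians(-4.6))"
```

```text
tcp [ 544.8 -134.1  108.8] yaw_y -0.076 shift cm [-15.74  -4.94  -0.12] turn z 0.005 q [-0.4   0.59  0.88  1.7  -0.5   1.09  0.56] grip 0.625 F [-0.5 -0.  -1.3]
```

Call:
carry_out([
  [-3.15, -1, 0, 0, 0, 0],
  [-3.15, -1, 0, 0, 0, 0],
  [-3.15, -1, 0, 0, 0, 0],
  [-3.15, -1, 0, 0, 0, 0],
  [-3.15, -1, 0, 0, 0, 0],
])

```text
time: 10.88
tcp_pos: [482.3, -288.6, 109.1]
eef_rot: [[0.075, 0.997, -0.0], [0.997, -0.075, 0.001], [0.001, -0.0, -1.0]]
wrist_force: [-0.1, 0.6, -1.1]
grip_width: 0.632
gripper_force: 65.2
```

Call:
carry_out([
  [0, 0, 1.5, 0, 0, 0],
  [0, 0, 2, 0, 0, 0],
  [0, 0, 1.2, 0, 0, 0],
  [0, 0, 0, 0, 0, 0],
  [0, 0, 0, 0, 0, 0],
])

```text
time: 11.3
tcp_pos: [482.8, -286.5, 61.3]
eef_rot: [[0.076, 0.997, -0.002], [0.997, -0.076, 0.001], [0.001, -0.002, -1.0]]
wrist_force: [1.2, -0.1, -1.2]
grip_width: 0.633
gripper_force: 65.3
```

```bash
python3 -c "
from h import *
move(483.6,-287.3,44.4,np.radians(-4.6))"
```

```text
tcp [ 482.8 -286.5   61.3] yaw_y -0.076 shift cm [-0.07  0.09  1.69] turn z 0.004 q [-0.07  0.65  0.83  1.74 -0.56  1.01  0.89] grip 0.633 F [ 1.2 -0.1 -1.2]
```

Call:
carry_out([
  [0, 0.1, 0.8, 0, 0, 0],
  [0, 0, 0.5, 0, 0, 0],
  [0, 0, 0.2, 0, 0, 0],
  [0, 0, 0, 0, 0, 0],
  [0, 0, 0, 0, 0, 0],
])

```text
time: 11.72
tcp_pos: [484.2, -287.6, 47.2]
eef_rot: [[0.078, 0.997, 0.0], [0.997, -0.078, -0.0], [-0.0, 0.0, -1.0]]
wrist_force: [0.4, -0.0, -1.4]
grip_width: 0.632
gripper_force: 65.3
```

Call:
carry_out([
  [0, 0, 0.1, 0, 0, 0],
  [0, 0, 0, 0, 0, 0],
  [0, 0, 0, 0, 0, 0],
])

```text
time: 11.97
tcp_pos: [484.2, -287.7, 46.3]
eef_rot: [[0.078, 0.997, 0.0], [0.997, -0.078, -0.0], [-0.0, 0.0, -1.0]]
wrist_force: [-1.2, -0.4, -0.6]
grip_width: 0.633
gripper_force: 65.3
```

Call:
carry_out([
  [0, 0, 0.1, 0, 0, 0],
  [0, 0, 0, 0, 0, 0],
  [0, 0, 0.1, 0, 0, 0],
  [0, 0, 0, 0, 0, 0],
  [0, 0, 0, 0, 0, 0],
])

```text
time: 12.38
tcp_pos: [484.2, -287.7, 44.4]
eef_rot: [[0.078, 0.997, 0.0], [0.997, -0.078, 0.0], [0.0, 0.0, -1.0]]
wrist_force: [-0.1, 0.2, 2.0]
grip_width: 0.633
gripper_force: 65.4
```

Call:
carry_out([
  [0, 0, 0, 0, 0, 0],
  [0, 0, 0, 0, 0, 0],
  [0, 0, 0, 0, 0, 0],
  [0, 0, 0, 0, 0, 0],
  [0, 0, 0, 0, 0, 0],
], fingers=0.12)

```text
time: 12.8
tcp_pos: [484.1, -287.7, 44.0]
eef_rot: [[0.078, 0.997, -0.0], [0.997, -0.078, -0.0], [-0.0, -0.0, -1.0]]
wrist_force: [-0.3, -0.5, -0.5]
grip_width: 0.882
gripper_force: 0.0
```

Call:
carry_out([
  [0, 0, -1, 0, 0, 0],
  [0, 0, -2.5, 0, 0, 0],
  [0, 0, -3, 0, 0, 0],
  [0, 0, -3, 0, 0, 0],
  [0, 0, -2.5, 0, 0, 0],
])

```text
time: 13.22
tcp_pos: [484.3, -288.3, 166.9]
eef_rot: [[0.078, 0.997, 0.002], [0.997, -0.078, -0.001], [-0.001, 0.002, -1.0]]
wrist_force: [0.7, 0.2, 0.9]
grip_width: 0.882
gripper_force: 0.0
```

Call:
carry_out([
  [0, 0, 0, 0, 0, 0],
  [0, 0, 0, 0, 0, 0],
])

```text
time: 13.38
tcp_pos: [485.0, -288.6, 166.4]
eef_rot: [[0.078, 0.997, 0.004], [0.997, -0.078, -0.002], [-0.002, 0.004, -1.0]]
wrist_force: [-0.6, -0.5, -0.0]
grip_width: 0.883
gripper_force: 0.0
```

```bash
python3 -c "
from h import *
move(445,-70.6,150)"
```

```text
tcp [ 485.  -288.6  166.4] yaw_y -0.078 shift cm [21.43 -5.69  1.59] turn z 0 q [-0.13  0.53  0.92  1.63 -0.45  1.2   0.81] grip 0.883 F [-0.6 -0.5 -0. ]
```

Call:
carry_out([
  [3.57, -0.95, 0, 0, 0, 0],
  [3.57, -0.95, 0, 0, 0, 0],
  [3.57, -0.95, 0, 0, 0, 0],
  [3.57, -0.95, 0, 0, 0, 0],
  [3.57, -0.95, 0, 0, 0, 0],
], fingers=0)

```text
time: 13.8
tcp_pos: [448.9, -104.0, 162.8]
eef_rot: [[0.078, 0.997, -0.003], [0.997, -0.078, 0.001], [0.0, -0.003, -1.0]]
wrist_force: [1.5, 0.3, 0.8]
grip_width: 0.996
gripper_force: 0.0
```

Call:
carry_out([
  [3.57, -0.95, 0, 0, 0, 0],
  [0, 0, 1.5, 0, 0, 0],
  [0, 0, 1, 0, 0, 0],
  [0, 0, 0, 0, 0, 0],
  [0, 0, 0, 0, 0, 0],
])

```text
time: 14.22
tcp_pos: [442.8, -71.2, 138.4]
eef_rot: [[0.081, 0.997, -0.002], [0.997, -0.081, -0.001], [-0.002, -0.002, -1.0]]
wrist_force: [-0.1, 0.1, -0.8]
grip_width: 1.001
gripper_force: 0.0
```

```bash
python3 -c "
from h import *
move(445,-70.6,82)"
```

```text
tcp [442.8 -71.2 138.4] yaw_y -0.081 shift cm [0.09 0.22 5.64] turn z 0 q [-0.69  0.31  0.99  1.97 -0.3   1.02  0.35] grip 1.001 F [-0.1  0.1 -0.8]
```

Call:
carry_out([
  [0.1, 0.1, 2, 0, 0, 0],
  [0, 0, 2, 0, 0, 0],
  [0, 0, 1.2, 0, 0, 0],
  [0, 0, 0.5, 0, 0, 0],
  [0, 0, 0, 0, 0, 0],
])

```text
time: 14.63
tcp_pos: [444.3, -70.7, 81.5]
eef_rot: [[0.082, 0.997, -0.002], [0.997, -0.082, -0.001], [-0.001, -0.002, -1.0]]
wrist_force: [0.3, 0.3, 1.3]
grip_width: 1.001
gripper_force: 0.0
```

Call:
carry_out([
  [0, 0, 0, 0, 0, 0],
  [0, 0, 0, 0, 0, 0],
  [0, 0, 0, 0, 0, 0],
  [0, 0, 0, 0, 0, 0],
  [0, 0, 0, 0, 0, 0],
], fingers=1)

```text
time: 15.05
tcp_pos: [445.5, -68.9, 83.1]
eef_rot: [[0.078, 0.997, 0.001], [0.997, -0.078, 0.0], [0.0, 0.001, -1.0]]
wrist_force: [-1.6, -0.7, 5.9]
grip_width: 0.452
gripper_force: 59.8
```

Call:
carry_out([
  [0, 0, 0, 0, 0, 0],
  [0, 0, 0, 0, 0, 0],
])

```text
time: 15.22
tcp_pos: [445.6, -68.9, 83.1]
eef_rot: [[0.078, 0.997, 0.001], [0.997, -0.078, 0.0], [0.0, 0.001, -1.0]]
wrist_force: [-1.6, -0.4, 5.9]
grip_width: 0.449
gripper_force: 59.9
```

```bash
python3 -c "
from h import *
move(445,-70.6,82)"
```

```text
tcp [445.6 -68.9  83.1] yaw_y -0.078 shift cm [-0.17 -0.04  0.11] turn z 0 q [-0.62  0.41  0.92  2.03 -0.41  0.9   0.45] grip 0.449 F [-1.6 -0.4  5.9]
```

Call:
carry_out([
  [0, 0, -0.5, 0, 0, 0],
  [0, 0, -2, 0, 0, 0],
  [0, 0, -3, 0, 0, 0],
  [0, 0, -3, 0, 0, 0],
  [0, 0, -2, 0, 0, 0],
])

```text
time: 15.63
tcp_pos: [445.8, -69.2, 189.5]
eef_rot: [[0.078, 0.997, 0.003], [0.997, -0.078, -0.0], [0.0, 0.003, -1.0]]
wrist_force: [0.2, 0.6, 0.3]
grip_width: 0.449
gripper_force: 60.6
```

Call:
carry_out([
  [0, 0, 0, 0, 0, 0],
  [0, 0, 0, 0, 0, 0],
])

```text
time: 15.8
tcp_pos: [445.7, -68.5, 187.9]
eef_rot: [[0.077, 0.997, 0.003], [0.997, -0.077, 0.001], [0.001, 0.002, -1.0]]
wrist_force: [-0.1, 0.6, -1.5]
grip_width: 0.445
gripper_force: 60.7
```

```bash
python3 -c "
from h import *
move(486.3,397,187)"
```

```text
tcp [445.7 -68.5 187.9] yaw_y -0.077 shift cm [46.72  0.46  0.15] turn z 0 q [-0.76  0.24  1.03  1.9  -0.23  1.13  0.28] grip 0.445 F [-0.1  0.6 -1.5]
```

Call:
carry_out([
  [3.1, 0.03, 0, 0, 0, 0],
  [3.1, 0.03, 0, 0, 0, 0],
  [3.1, 0.03, 0, 0, 0, 0],
  [3.1, 0.03, 0, 0, 0, 0],
  [3.1, 0.03, 0, 0, 0, 0],
])

```text
time: 16.22
tcp_pos: [456.9, 87.1, 185.3]
eef_rot: [[0.078, 0.997, -0.004], [0.997, -0.078, -0.001], [-0.001, -0.003, -1.0]]
wrist_force: [0.8, 0.0, -1.1]
grip_width: 0.447
gripper_force: 60.6
```

```bash
python3 -c "
from h import *
move(486.3,397,187)"
```

```text
tcp [456.9  87.1 185.3] yaw_y -0.078 shift cm [31.12  0.51 -0.2 ] turn z 0 q [-1.02  0.27  0.96  1.86 -0.25  1.14 -0.05] grip 0.447 F [ 0.8  0.  -1.1]
```

Joint 3 is easing off, so I'll carry on.

Call:
carry_out([
  [3.1, 0.05, 0, 0, 0, 0],
  [3.1, 0.05, 0, 0, 0, 0],
  [3.1, 0.05, 0, 0, 0, 0],
  [3.1, 0.05, 0, 0, 0, 0],
  [3.1, 0.05, 0, 0, 0, 0],
])

```text
time: 16.63
tcp_pos: [471.6, 241.2, 184.9]
eef_rot: [[0.078, 0.997, -0.004], [0.997, -0.078, -0.002], [-0.002, -0.004, -1.0]]
wrist_force: [-0.6, 0.5, -1.5]
grip_width: 0.448
gripper_force: 60.6
```

Call:
carry_out([
  [3.1, 0.05, 0, 0, 0, 0],
  [3.1, 0.05, 0, 0, 0, 0],
  [3.1, 0.05, 0, 0, 0, 0],
  [3.1, 0.05, 0, 0, 0, 0],
  [3.1, 0.05, 0, 0, 0, 0],
])

```text
time: 17.05
tcp_pos: [486.3, 395.3, 184.2]
eef_rot: [[0.078, 0.997, -0.004], [0.997, -0.078, -0.003], [-0.003, -0.004, -1.0]]
wrist_force: [0.2, -0.3, 0.2]
grip_width: 0.449
gripper_force: 60.6
```

Call:
carry_out([
  [0, 0, 1.5, 0, 0, 0],
  [0, 0, 2.5, 0, 0, 0],
  [0, 0, 2, 0, 0, 0],
  [0, 0, 0, 0, 0, 0],
  [0, 0, 0, 0, 0, 0],
])

```text
time: 17.47
tcp_pos: [485.8, 393.2, 124.1]
eef_rot: [[0.078, 0.997, -0.005], [0.997, -0.078, -0.004], [-0.004, -0.005, -1.0]]
wrist_force: [0.5, 0.1, -0.4]
grip_width: 0.448
gripper_force: 60.6
```

Run:
```python
from h import *
move(486.3,397,87.1)
```

```text
tcp [485.8 393.2 124.1] yaw_y -0.078 shift cm [0.39 0.03 3.7 ] turn z 0 q [-1.19  0.67  0.78  1.49 -0.48  1.2  -0.42] grip 0.448 F [ 0.5  0.1 -0.4]
```

Call:
carry_out([
  [0.1, 0, 1.5, 0, 0, 0],
  [0, 0, 1, 0, 0, 0],
  [0, 0, 0.5, 0, 0, 0],
  [0, 0, 0, 0, 0, 0],
  [0, 0, 0, 0, 0, 0],
])

```text
time: 17.88
tcp_pos: [487.8, 395.3, 97.4]
eef_rot: [[0.078, 0.997, 0.0], [0.997, -0.078, 0.0], [0.0, 0.0, -1.0]]
wrist_force: [0.4, 0.5, -0.4]
grip_width: 0.449
gripper_force: 60.7
```

Call:
carry_out([
  [0, 0, 0, 0, 0, 0],
  [0, 0, 0, 0, 0, 0],
])

```text
time: 18.05
tcp_pos: [488.3, 395.6, 98.0]
eef_rot: [[0.078, 0.997, 0.001], [0.997, -0.078, 0.001], [0.001, 0.001, -1.0]]
wrist_force: [1.5, -0.0, -1.4]
grip_width: 0.446
gripper_force: 60.7
```

Call:
carry_out([
  [0, -0.1, 0.5, 0, 0, 0],
  [0, 0, 0.3, 0, 0, 0],
  [0, 0, 0.1, 0, 0, 0],
  [0, 0, 0, 0, 0, 0],
  [0, 0, 0, 0, 0, 0],
])

```text
time: 18.47
tcp_pos: [486.7, 395.4, 87.9]
eef_rot: [[0.078, 0.997, -0.0], [0.997, -0.078, -0.0], [-0.0, -0.0, -1.0]]
wrist_force: [-0.0, -0.2, -0.9]
grip_width: 0.447
gripper_force: 60.7
```

Call:
carry_out([
  [0, 0, 0.1, 0, 0, 0],
  [0, 0, 0, 0, 0, 0],
  [0, 0, 0, 0, 0, 0],
])

```text
time: 18.72
tcp_pos: [487.0, 395.5, 87.3]
eef_rot: [[0.078, 0.997, 0.0], [0.997, -0.078, 0.0], [0.0, 0.0, -1.0]]
wrist_force: [-0.3, 0.0, -1.3]
grip_width: 0.442
gripper_force: 60.6
```

Call:
carry_out([
  [0, 0, 0.06, 0, 0, 0],
  [0, 0, 0, 0, 0, 0],
  [0, 0, 0, 0, 0, 0],
])

```text
time: 18.97
tcp_pos: [487.0, 395.6, 87.2]
eef_rot: [[0.078, 0.997, 0.001], [0.997, -0.078, 0.001], [0.001, 0.0, -1.0]]
wrist_force: [-1.2, -0.5, 3.8]
grip_width: 0.45
gripper_force: 61.1
```

Call:
carry_out([
  [0, 0, 0, 0, 0, 0],
  [0, 0, 0, 0, 0, 0],
  [0, 0, 0, 0, 0, 0],
  [0, 0, 0, 0, 0, 0],
  [0, 0, 0, 0, 0, 0],
], fingers=0.15)

```text
time: 19.38
tcp_pos: [486.7, 395.4, 86.3]
eef_rot: [[0.078, 0.997, -0.0], [0.997, -0.078, -0.0], [-0.0, -0.0, -1.0]]
wrist_force: [0.2, 0.4, 0.3]
grip_width: 0.85
gripper_force: 0.0
```

Call:
carry_out([
  [0, 0, -1, 0, 0, 0],
  [0, 0, -2, 0, 0, 0],
  [0, 0, -3, 0, 0, 0],
  [0, 0, -2, 0, 0, 0],
  [0, 0, -1, 0, 0, 0],
])

```text
time: 19.8
tcp_pos: [488.7, 396.0, 180.7]
eef_rot: [[0.078, 0.997, 0.005], [0.997, -0.078, 0.003], [0.004, 0.005, -1.0]]
wrist_force: [0.3, -0.3, 0.4]
grip_width: 0.847
gripper_force: 0.0
```

Call:
carry_out([
  [0, 0, 0, 0, 0, 0],
  [0, 0, 0, 0, 0, 0],
])

```text
time: 19.97
tcp_pos: [486.7, 395.4, 176.6]
eef_rot: [[0.078, 0.997, 0.0], [0.997, -0.078, 0.0], [0.0, 0.0, -1.0]]
wrist_force: [-0.1, -0.3, 0.4]
grip_width: 0.85
gripper_force: 0.0
```

Run:
```python
from h import *
move(552,-7.5,175)
p,d=r.grab_frame("side"); cv2.imwrite(f"pics/side3.png",p[:,:,::-1])
```

```text
tcp [486.7 395.4 176.6] yaw_y -0.078 shift cm [-39.66   9.65   0.14] turn z 0 q [-1.21  0.62  0.8   1.42 -0.45  1.29 -0.45] grip 0.85 F [-0.1 -0.3  0.4]
```

View pics/side3.png

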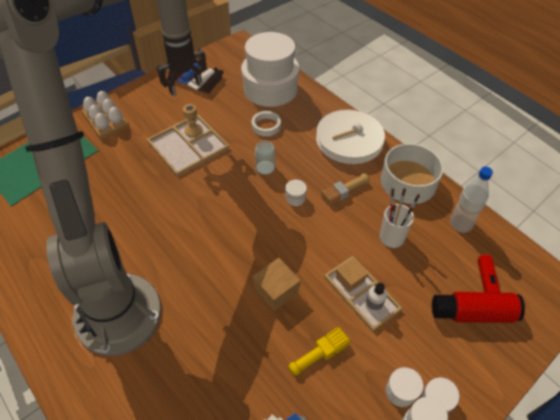

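The candlestick stands in its compartment at (190,125), and the box (352,272) and bottle (377,295) are in the small tray. The primer is next, at (296,193).

Call:
carry_out([
  [-3.3, 0.8, 0, 0, 0, 0],
  [-3.3, 0.8, 0, 0, 0, 0],
  [-3.3, 0.8, 0, 0, 0, 0],
  [-3.3, 0.8, 0, 0, 0, 0],
  [-3.3, 0.8, 0, 0, 0, 0],
], fingers=0)

```text
time: 20.43
tcp_pos: [512.4, 226.1, 174.5]
eef_rot: [[0.077, 0.997, -0.003], [0.997, -0.077, -0.002], [-0.002, -0.003, -1.0]]
wrist_force: [0.8, 0.5, -0.3]
grip_width: 1.002
gripper_force: 0.0
```

Call:
carry_out([
  [-3.3, 0.8, 0, 0, 0, 0],
  [-3.3, 0.8, 0, 0, 0, 0],
  [-3.3, 0.8, 0, 0, 0, 0],
  [-3.3, 0.8, 0, 0, 0, 0],
  [-3.3, 0.8, 0, 0, 0, 0],
])

```text
time: 20.85
tcp_pos: [539.5, 58.9, 174.7]
eef_rot: [[0.078, 0.997, -0.004], [0.997, -0.078, -0.0], [-0.001, -0.004, -1.0]]
wrist_force: [0.3, 0.5, 0.2]
grip_width: 0.999
gripper_force: 0.0
```

Call:
carry_out([
  [-3.3, 0.8, 0, 0, 0, 0],
  [-3.3, 0.8, 0, 0, 0, 0],
  [0, 0, 2, 0, 0, 0],
  [0, 0, 3, 0, 0, 0],
  [0, 0, 2, 0, 0, 0],
])

```text
time: 21.27
tcp_pos: [549.5, -7.5, 103.1]
eef_rot: [[0.08, 0.997, -0.005], [0.997, -0.08, 0.0], [-0.0, -0.005, -1.0]]
wrist_force: [-0.8, 0.8, -0.9]
grip_width: 1.003
gripper_force: 0.0
```

Call:
carry_out([
  [0, 0, 0, 0, 0, 0],
  [0, 0, 0, 0, 0, 0],
])

```text
time: 21.43
tcp_pos: [549.7, -6.6, 104.4]
eef_rot: [[0.078, 0.997, -0.005], [0.997, -0.078, -0.001], [-0.001, -0.005, -1.0]]
wrist_force: [0.7, 0.3, 0.5]
grip_width: 1.0
gripper_force: 0.0
```

Run:
```python
from h import *
move(552,-7.5,41)
```

```text
tcp [549.7  -6.6 104.4] yaw_y -0.078 shift cm [-0.07  0.27  6.34] turn z 0 q [-0.61  0.56  0.83  1.74 -0.46  1.06  0.3 ] grip 1.0 F [0.7 0.3 0.5]
```

Call:
carry_out([
  [-0.1, 0.1, 2, 0, 0, 0],
  [0, 0, 2, 0, 0, 0],
  [0, 0, 1.5, 0, 0, 0],
  [0, 0, 1, 0, 0, 0],
  [0, 0, 0, 0, 0, 0],
])

```text
time: 21.85
tcp_pos: [551.7, -7.5, 40.4]
eef_rot: [[0.077, 0.997, -0.002], [0.997, -0.077, -0.0], [-0.0, -0.002, -1.0]]
wrist_force: [0.5, 0.5, 0.0]
grip_width: 1.0
gripper_force: 0.0
```

Call:
carry_out([
  [0, 0, 0, 0, 0, 0],
  [0, 0, 0, 0, 0, 0],
])

```text
time: 22.02
tcp_pos: [553.8, -8.1, 42.9]
eef_rot: [[0.078, 0.997, 0.003], [0.997, -0.078, -0.0], [0.0, 0.003, -1.0]]
wrist_force: [-0.4, -0.6, 0.2]
grip_width: 1.002
gripper_force: 0.0
```

Call:
carry_out([
  [0, 0, 0, 0, 0, 0],
  [0, 0, 0, 0, 0, 0],
  [0, 0, 0, 0, 0, 0],
  [0, 0, 0, 0, 0, 0],
  [0, 0, 0, 0, 0, 0],
], fingers=1)

```text
time: 22.43
tcp_pos: [553.3, -7.9, 42.9]
eef_rot: [[0.078, 0.997, 0.002], [0.997, -0.078, 0.001], [0.001, 0.002, -1.0]]
wrist_force: [-1.4, 0.4, 5.0]
grip_width: 0.633
gripper_force: 62.0
```

Run:
```python
from h import *
move(552,-7.5,41)
```

```text
tcp [553.3  -7.9  42.9] yaw_y -0.078 shift cm [ 0.03 -0.14  0.19] turn z 0 q [-0.56  0.64  0.78  1.78 -0.54  0.94  0.36] grip 0.633 F [-1.4  0.4  5. ]
```

Call:
carry_out([
  [0, 0, -0.5, 0, 0, 0],
  [0, 0, -2, 0, 0, 0],
  [0, 0, -3.5, 0, 0, 0],
  [0, 0, -3.5, 0, 0, 0],
  [0, 0, -2.5, 0, 0, 0],
])

```text
time: 22.85
tcp_pos: [553.2, -8.4, 164.3]
eef_rot: [[0.078, 0.997, 0.002], [0.997, -0.078, -0.0], [-0.0, 0.002, -1.0]]
wrist_force: [0.9, -0.3, -1.8]
grip_width: 0.63
gripper_force: 63.7
```

Call:
carry_out([
  [0, 0, 0, 0, 0, 0],
  [0, 0, 0, 0, 0, 0],
])

```text
time: 23.02
tcp_pos: [553.4, -8.1, 163.1]
eef_rot: [[0.078, 0.997, 0.003], [0.997, -0.078, 0.001], [0.001, 0.003, -1.0]]
wrist_force: [-0.7, -0.1, -1.7]
grip_width: 0.629
gripper_force: 63.7
```

Run:
```python
from h import *
move(482.4,309.5,160)
```

```text
tcp [553.4  -8.1 163.1] yaw_y -0.078 shift cm [31.11 -9.56  0.3 ] turn z 0 q [-0.64  0.49  0.88  1.67 -0.41  1.17  0.26] grip 0.629 F [-0.7 -0.1 -1.7]
```

Call:
carry_out([
  [3.1, -0.95, 0, 0, 0, 0],
  [3.1, -0.95, 0, 0, 0, 0],
  [3.1, -0.95, 0, 0, 0, 0],
  [3.1, -0.95, 0, 0, 0, 0],
  [3.1, -0.95, 0, 0, 0, 0],
])

```text
time: 23.43
tcp_pos: [515.0, 151.6, 159.4]
eef_rot: [[0.078, 0.997, -0.004], [0.997, -0.078, -0.001], [-0.001, -0.004, -1.0]]
wrist_force: [0.2, 0.6, -1.7]
grip_width: 0.631
gripper_force: 63.7
```

Call:
carry_out([
  [3.1, -0.95, 0, 0, 0, 0],
  [3.1, -0.95, 0, 0, 0, 0],
  [3.1, -0.95, 0, 0, 0, 0],
  [3.1, -0.95, 0, 0, 0, 0],
  [3.1, -0.95, 0, 0, 0, 0],
])

```text
time: 23.85
tcp_pos: [479.7, 309.5, 159.2]
eef_rot: [[0.078, 0.997, -0.004], [0.997, -0.078, -0.002], [-0.003, -0.004, -1.0]]
wrist_force: [0.8, -0.7, -2.0]
grip_width: 0.63
gripper_force: 63.7
```

Call:
carry_out([
  [0, 0, 2, 0, 0, 0],
  [0, 0, 3, 0, 0, 0],
  [0, 0, 2.5, 0, 0, 0],
  [0, 0, 0, 0, 0, 0],
  [0, 0, 0, 0, 0, 0],
])

```text
time: 24.27
tcp_pos: [479.6, 307.4, 83.9]
eef_rot: [[0.078, 0.997, -0.006], [0.997, -0.078, -0.004], [-0.004, -0.005, -1.0]]
wrist_force: [0.5, -0.5, -1.7]
grip_width: 0.631
gripper_force: 63.9
```

Run:
```python
from h import *
move(482.4,309.5,46.9)
```

```text
tcp [479.6 307.4  83.9] yaw_y -0.078 shift cm [0.25 0.28 3.69] turn z 0 q [-1.14  0.61  0.78  1.7  -0.48  1.05 -0.27] grip 0.631 F [ 0.5 -0.5 -1.7]
```

Call:
carry_out([
  [0.1, 0.1, 1.3, 0, 0, 0],
  [0, 0, 1, 0, 0, 0],
  [0, 0, 0.6, 0, 0, 0],
  [0, 0, 0, 0, 0, 0],
  [0, 0, 0, 0, 0, 0],
])

```text
time: 24.68
tcp_pos: [483.0, 309.4, 57.4]
eef_rot: [[0.078, 0.997, -0.0], [0.997, -0.078, -0.0], [-0.0, -0.0, -1.0]]
wrist_force: [0.1, 1.2, -1.4]
grip_width: 0.632
gripper_force: 64.0
```

Call:
carry_out([
  [0, 0, 0.4, 0, 0, 0],
  [0, 0, 0, 0, 0, 0],
  [0, 0, 0, 0, 0, 0],
  [0, 0, 0, 0, 0, 0],
])

```text
time: 25.02
tcp_pos: [483.2, 309.6, 53.8]
eef_rot: [[0.078, 0.997, 0.0], [0.997, -0.078, 0.0], [0.0, 0.0, -1.0]]
wrist_force: [0.3, 0.3, -1.6]
grip_width: 0.636
gripper_force: 64.0
```

Call:
carry_out([
  [0, 0, 0.3, 0, 0, 0],
  [0, 0, 0.2, 0, 0, 0],
  [0, 0, 0.1, 0, 0, 0],
  [0, 0, 0, 0, 0, 0],
  [0, 0, 0, 0, 0, 0],
])

```text
time: 25.43
tcp_pos: [483.0, 309.4, 47.4]
eef_rot: [[0.078, 0.997, -0.0], [0.997, -0.078, -0.0], [-0.0, -0.0, -1.0]]
wrist_force: [0.6, -0.1, -1.9]
grip_width: 0.63
gripper_force: 64.0
```

Call:
carry_out([
  [0, 0, 0.1, 0, 0, 0],
  [0, 0, 0, 0, 0, 0],
  [0, 0, 0, 0, 0, 0],
])

```text
time: 25.68
tcp_pos: [483.2, 309.5, 47.0]
eef_rot: [[0.078, 0.997, 0.0], [0.997, -0.078, 0.0], [0.0, 0.0, -1.0]]
wrist_force: [-1.1, -0.8, 3.8]
grip_width: 0.633
gripper_force: 64.3
```

Call:
carry_out([
  [0, 0, 0, 0, 0, 0],
  [0, 0, 0, 0, 0, 0],
  [0, 0, 0, 0, 0, 0],
  [0, 0, 0, 0, 0, 0],
  [0, 0, 0, 0, 0, 0],
], fingers=0.1)

```text
time: 26.1
tcp_pos: [483.1, 309.5, 46.4]
eef_rot: [[0.078, 0.997, 0.0], [0.997, -0.078, -0.0], [-0.0, 0.0, -1.0]]
wrist_force: [0.6, -0.1, -0.7]
grip_width: 0.899
gripper_force: 0.0
```

Call:
carry_out([
  [0, 0, -1, 0, 0, 0],
  [0, 0, -2.5, 0, 0, 0],
  [0, 0, -3.5, 0, 0, 0],
  [0, 0, -3, 0, 0, 0],
  [0, 0, -2, 0, 0, 0],
])

```text
time: 26.52
tcp_pos: [484.7, 309.6, 170.5]
eef_rot: [[0.078, 0.997, 0.004], [0.997, -0.078, 0.002], [0.003, 0.004, -1.0]]
wrist_force: [0.6, 0.6, 0.0]
grip_width: 0.902
gripper_force: 0.0
```

Call:
carry_out([
  [0, 0, 0, 0, 0, 0],
  [0, 0, 0, 0, 0, 0],
])

```text
time: 26.68
tcp_pos: [484.1, 309.8, 168.5]
eef_rot: [[0.078, 0.997, 0.003], [0.997, -0.078, 0.002], [0.003, 0.003, -1.0]]
wrist_force: [-0.3, 0.0, -0.6]
grip_width: 0.898
gripper_force: 0.0
```

Run:
```python
from h import *
move(686.9,-80.6,165,np.radians(80.7))
```

```text
tcp [484.1 309.8 168.5] yaw_y -0.078 shift cm [-37.34  23.26   0.32] turn z -1.487 q [-1.18  0.52  0.84  1.6  -0.41  1.2  -0.33] grip 0.898 F [-0.3  0.  -0.6]
```

Call:
carry_out([
  [-2.9, 1.8, 0, 0, 0, 0],
  [-2.9, 1.8, 0, 0, 0, 0],
  [-2.9, 1.8, 0, 0, 0, 0],
  [-2.9, 1.8, 0, 0, 0, 0],
  [-2.9, 1.8, 0, 0, 0, 0],
], fingers=0.3)

```text
time: 27.1
tcp_pos: [560.8, 156.5, 165.0]
eef_rot: [[0.078, 0.997, -0.003], [0.997, -0.078, -0.001], [-0.001, -0.003, -1.0]]
wrist_force: [1.4, -0.2, -0.3]
grip_width: 0.698
gripper_force: 0.0
```

Call:
carry_out([
  [-2.9, 1.8, 0, 0, 0, 0],
  [-2.9, 1.8, 0, 0, 0, 0],
  [-2.9, 1.8, 0, 0, 0, 0],
  [-2.9, 1.8, 0, 0, 0, 0],
  [-2.9, 1.8, 0, 0, 0, 0],
])

```text
time: 27.52
tcp_pos: [639.4, 5.1, 164.7]
eef_rot: [[0.078, 0.997, -0.003], [0.997, -0.078, 0.0], [0.0, -0.003, -1.0]]
wrist_force: [0.3, -0.1, -0.3]
grip_width: 0.699
gripper_force: 0.0
```

Call:
carry_out([
  [-2.9, 1.8, 0, 0, 0, 0],
  [-2.9, 1.8, 0, 0, 0, 0],
  [-2.5, 1.7, 0, 0, 0, 0],
  [0, 0, 0, 0, 0, -0.115],
  [0, 0, 0, 0, 0, -0.115],
])

```text
time: 27.93
tcp_pos: [685.2, -84.7, 164.1]
eef_rot: [[-0.151, 0.989, -0.004], [0.989, 0.151, -0.002], [-0.002, -0.004, -1.0]]
wrist_force: [0.6, 0.5, 0.7]
grip_width: 0.7
gripper_force: 0.0
```

Call:
carry_out([
  [0, 0, 0, 0, 0, -0.115],
  [0, 0, 0, 0, 0, -0.115],
  [0, 0, 0, 0, 0, -0.115],
  [0, 0, 0, 0, 0, -0.115],
  [0, 0, 0, 0, 0, -0.115],
])

```text
time: 28.35
tcp_pos: [685.2, -80.3, 164.4]
eef_rot: [[-0.669, 0.744, -0.004], [0.744, 0.669, 0.001], [0.003, -0.002, -1.0]]
wrist_force: [-0.2, -0.3, -0.9]
grip_width: 0.703
gripper_force: 0.0
```

Call:
carry_out([
  [0, 0, 1, 0, 0, -0.115],
  [0, 0, 1, 0, 0, -0.115],
  [0, 0, 1, 0, 0, -0.115],
  [0, 0, 1, 0, 0, -0.115],
  [0, 0, 1, 0, 0, -0.115],
])

```text
time: 28.77
tcp_pos: [685.0, -80.2, 114.0]
eef_rot: [[-0.966, 0.26, -0.004], [0.26, 0.966, 0.001], [0.004, -0.0, -1.0]]
wrist_force: [0.1, 0.5, -0.9]
grip_width: 0.701
gripper_force: 0.0
```

Call:
carry_out([
  [0, 0, 1, 0, 0, -0.107],
  [0, 0, 1, 0, 0, 0],
  [0, 0, 0, 0, 0, 0],
  [0, 0, 0, 0, 0, 0],
])

```text
time: 29.1
tcp_pos: [685.2, -80.3, 94.8]
eef_rot: [[-0.987, 0.163, -0.003], [0.163, 0.987, 0.0], [0.003, -0.0, -1.0]]
wrist_force: [0.8, -0.9, 0.3]
grip_width: 0.699
gripper_force: 0.0
```

Run:
```python
from h import *
move(686.9,-80.6,25,np.radians(80.7))
p,d=r.grab_frame("side"); cv2.imwrite(f"pics/side4.png",p[:,:,::-1])
```

```text
tcp [685.2 -80.3  94.8] yaw_y 1.407 shift cm [-0.2   0.    6.98] turn z -0.002 q [-0.16  0.74  0.45  1.29 -0.32  1.18  1.71] grip 0.699 F [ 0.8 -0.9  0.3]
```

View pics/side4.png

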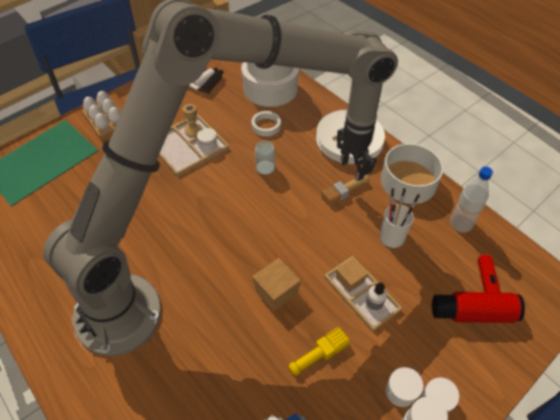

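The primer is in its compartment at (206,138), and the gripper hangs over the brush handle at (360,175). I'll lower and grip it.

Call:
carry_out([
  [-0.1, 0, 2, 0, 0, 0],
  [0, 0, 2, 0, 0, 0],
  [0, 0, 1.5, 0, 0, 0],
  [0, 0, 0.8, 0, 0, 0],
  [0, 0, 0, 0, 0, 0],
])

```text
time: 29.57
tcp_pos: [686.0, -80.4, 31.6]
eef_rot: [[-0.987, 0.162, -0.004], [0.162, 0.987, 0.0], [0.004, -0.0, -1.0]]
wrist_force: [-0.8, 0.4, 0.5]
grip_width: 0.699
gripper_force: 0.0
```

Call:
carry_out([
  [0, 0, 0, 0, 0, 0],
  [0, 0, 0, 0, 0, 0],
])

```text
time: 29.73
tcp_pos: [688.5, -81.0, 35.2]
eef_rot: [[-0.987, 0.161, 0.003], [0.161, 0.987, -0.001], [-0.003, -0.0, -1.0]]
wrist_force: [1.1, -0.2, -0.6]
grip_width: 0.697
gripper_force: 0.0
```

Call:
carry_out([
  [0.1, 0, 0.5, 0, 0, 0],
  [0, 0, 0.4, 0, 0, 0],
  [0, 0, 0, 0, 0, 0],
  [0, 0, 0, 0, 0, 0],
])

```text
time: 30.07
tcp_pos: [686.1, -80.5, 24.3]
eef_rot: [[-0.987, 0.161, -0.001], [0.161, 0.987, 0.0], [0.001, 0.0, -1.0]]
wrist_force: [0.0, -0.7, -0.4]
grip_width: 0.701
gripper_force: 0.0
```

Call:
carry_out([
  [0, 0, 0, 0, 0, 0],
  [0, 0, 0, 0, 0, 0],
  [0, 0, 0, 0, 0, 0],
  [0, 0, 0, 0, 0, 0],
  [0, 0, 0, 0, 0, 0],
], fingers=1)

```text
time: 30.48
tcp_pos: [686.7, -80.7, 25.0]
eef_rot: [[-0.987, 0.161, 0.001], [0.161, 0.987, -0.0], [-0.001, -0.0, -1.0]]
wrist_force: [-0.6, -0.2, 1.6]
grip_width: 0.26
gripper_force: 58.7
```

Run:
```python
from h import *
move(686.9,-80.6,25,np.radians(80.7))
```

```text
tcp [686.7 -80.7  25. ] yaw_y 1.409 shift cm [-0.01  0.01 -0.  ] turn z 0.001 q [-0.15  0.81  0.42  1.35 -0.35  1.05  1.74] grip 0.26 F [-0.6 -0.2  1.6]
```

Call:
carry_out([
  [0, 0, -0.5, 0, 0, 0],
  [0, 0, -2, 0, 0, 0],
  [0, 0, -3, 0, 0, 0],
  [0, 0, -3, 0, 0, 0],
  [0, 0, -3, 0, 0, 0],
])

```text
time: 30.9
tcp_pos: [685.8, -80.5, 140.4]
eef_rot: [[-0.987, 0.161, -0.001], [0.161, 0.987, 0.0], [0.001, -0.0, -1.0]]
wrist_force: [2.0, -0.2, -0.7]
grip_width: 0.254
gripper_force: 58.7
```

Call:
carry_out([
  [0, 0, -0.5, 0, 0, 0.06],
  [0, 0, 0, 0, 0, 0.11],
  [0, 0, 0, 0, 0, 0.11],
  [0, 0, 0, 0, 0, 0.11],
  [0, 0, 0, 0, 0, 0.11],
])

```text
time: 31.32
tcp_pos: [686.1, -80.3, 144.6]
eef_rot: [[-0.786, 0.619, -0.0], [0.619, 0.786, 0.0], [0.001, 0.0, -1.0]]
wrist_force: [0.6, 0.5, -1.3]
grip_width: 0.258
gripper_force: 58.9
```

Call:
carry_out([
  [0, 0, 0, 0, 0, 0.11],
  [0, 0, 0, 0, 0, 0.11],
  [0, 0, 0, 0, 0, 0.11],
  [0, 0, 0, 0, 0, 0.11],
  [0, 0, 0, 0, 0, 0.11],
])

```text
time: 31.73
tcp_pos: [686.1, -80.3, 144.5]
eef_rot: [[-0.346, 0.938, -0.0], [0.938, 0.346, 0.0], [0.001, -0.0, -1.0]]
wrist_force: [0.2, 0.3, -0.4]
grip_width: 0.256
gripper_force: 58.8
```

Call:
carry_out([
  [0, 0, 0, 0, 0, 0.11],
  [0, 0, 0, 0, 0, 0.11],
  [0, 0, 0, 0, 0, 0.11],
  [0, 0, 0, 0, 0, 0.075],
  [0, 0, 0, 0, 0, 0],
])

```text
time: 32.15
tcp_pos: [686.1, -80.2, 144.3]
eef_rot: [[0.047, 0.999, -0.001], [0.999, -0.047, -0.0], [-0.0, -0.001, -1.0]]
wrist_force: [0.7, 1.0, -0.7]
grip_width: 0.26
gripper_force: 58.8
```

Call:
carry_out([
  [0, 0, 0, 0, 0, 0],
  [0, 0, 0, 0, 0, 0],
])

```text
time: 32.32
tcp_pos: [686.3, -80.4, 144.5]
eef_rot: [[0.044, 0.999, -0.0], [0.999, -0.044, 0.0], [0.0, -0.0, -1.0]]
wrist_force: [0.1, 0.2, -0.8]
grip_width: 0.258
gripper_force: 58.8
```

Run:
```python
from h import *
move(396,346.4,145,np.radians(-2.6))
p,d=r.grab_frame("top"); cv2.imwrite(f"pics/top5.png",p[:,:,::-1])
```

```text
tcp [686.3 -80.4 144.5] yaw_y -0.044 shift cm [ 4.136e+01 -3.088e+01 -4.000e-02] turn z 0.001 q [-0.32  0.77  0.78  1.24 -0.53  1.33  0.39] grip 0.258 F [ 0.1  0.2 -0.8]
```

View pics/top5.png

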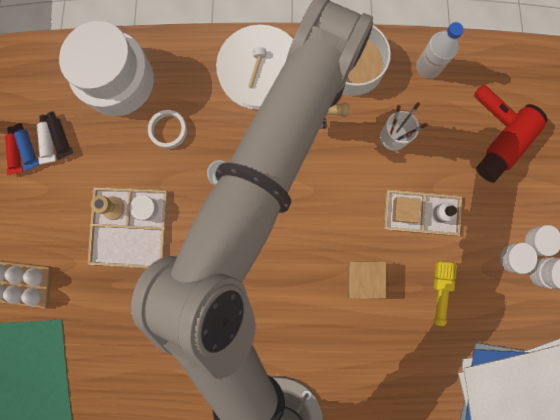

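The top view shows the four placed items well centred: candlestick (105,206), primer (142,208), box (407,210), bottle (446,212). The brush is held crosswise, its handle end at (342,110).

Call:
carry_out([
  [2.75, -2.06, 0, 0, 0, 0],
  [2.75, -2.06, 0, 0, 0, 0],
  [2.75, -2.06, 0, 0, 0, 0],
  [2.75, -2.06, 0, 0, 0, 0],
  [2.75, -2.06, 0, 0, 0, 0],
])

```text
time: 32.78
tcp_pos: [588.7, 62.8, 144.6]
eef_rot: [[0.045, 0.999, 0.0], [0.999, -0.045, 0.001], [0.001, 0.0, -1.0]]
wrist_force: [-0.4, 1.0, 0.4]
grip_width: 0.254
gripper_force: 58.9
```

Call:
carry_out([
  [2.75, -2.06, 0, 0, 0, 0],
  [2.75, -2.06, 0, 0, 0, 0],
  [2.75, -2.06, 0, 0, 0, 0],
  [2.75, -2.06, 0, 0, 0, 0],
  [2.75, -2.06, 0, 0, 0, 0],
])

```text
time: 33.2
tcp_pos: [492.1, 204.9, 144.8]
eef_rot: [[0.045, 0.999, 0.0], [0.999, -0.045, 0.001], [0.001, 0.0, -1.0]]
wrist_force: [0.3, 1.4, -0.5]
grip_width: 0.263
gripper_force: 58.9
```

Call:
carry_out([
  [2.75, -2.06, 0, 0, 0, 0],
  [2.75, -2.06, 0, 0, 0, 0],
  [2.75, -2.06, 0, 0, 0, 0],
  [2.75, -2.06, 0, 0, 0, 0],
  [2.75, -2.06, 0, 0, 0, 0],
])

```text
time: 33.62
tcp_pos: [395.4, 347.0, 144.9]
eef_rot: [[0.045, 0.999, 0.0], [0.999, -0.045, 0.001], [0.001, 0.0, -1.0]]
wrist_force: [0.1, 0.1, -0.3]
grip_width: 0.258
gripper_force: 58.9
```

Call:
carry_out([
  [0, 0, 2, 0, 0, 0],
  [0, 0, 3, 0, 0, 0],
  [0, 0, 2, 0, 0, 0],
  [0, 0, 0, 0, 0, 0],
  [0, 0, 0, 0, 0, 0],
])

```text
time: 34.03
tcp_pos: [396.1, 345.1, 74.1]
eef_rot: [[0.046, 0.999, -0.001], [0.999, -0.046, -0.001], [-0.002, -0.001, -1.0]]
wrist_force: [-0.5, -0.6, 0.3]
grip_width: 0.26
gripper_force: 58.9
```

Run:
```python
from h import *
move(396,346.4,29,np.radians(-2.6))
p,d=r.grab_frame("side"); cv2.imwrite(f"pics/side5.png",cv2.resize(p[80:230,80:300,::-1],None,fx=3,fy=3))
```

```text
tcp [396.1 345.1  74.1] yaw_y -0.046 shift cm [ 0.13 -0.01  4.51] turn z -0.0 q [-1.33  0.54  0.79  1.83 -0.46  0.96 -0.39] grip 0.26 F [-0.5 -0.6  0.3]
```

View pics/side5.png

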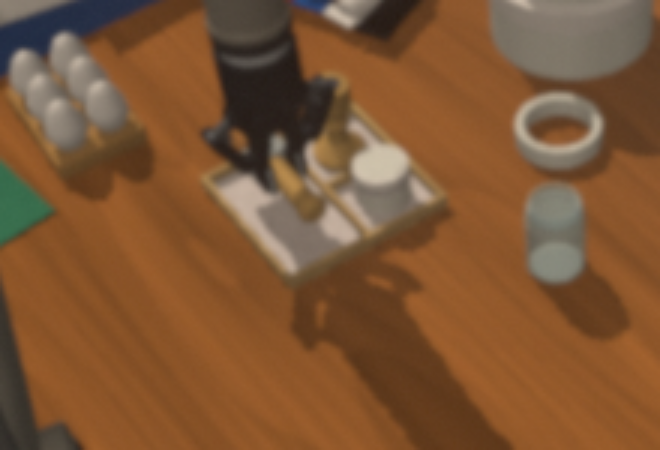

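The crop shows the brush over the long compartment, knob at (305,205), bristles behind the gripper; the primer and candlestick are upright. I'll lower it slowly.

Call:
carry_out([
  [0, 0, 1.5, 0, 0, 0],
  [0, 0, 1.2, 0, 0, 0],
  [0, 0, 0.7, 0, 0, 0],
  [0, 0, 0, 0, 0, 0],
  [0, 0, 0, 0, 0, 0],
])

```text
time: 34.5
tcp_pos: [396.7, 345.6, 40.6]
eef_rot: [[0.046, 0.999, -0.0], [0.999, -0.046, -0.0], [-0.0, -0.0, -1.0]]
wrist_force: [-0.3, -0.7, -0.8]
grip_width: 0.26
gripper_force: 58.9
```

Call:
carry_out([
  [0, 0, 0.3, 0, 0, 0],
  [0, 0, 0.2, 0, 0, 0],
  [0, 0, 0, 0, 0, 0],
  [0, 0, 0, 0, 0, 0],
])

```text
time: 34.83
tcp_pos: [396.6, 345.8, 35.6]
eef_rot: [[0.046, 0.999, 0.0], [0.999, -0.046, 0.0], [0.0, 0.0, -1.0]]
wrist_force: [0.2, 0.4, -1.2]
grip_width: 0.257
gripper_force: 58.9
```

Run:
```python
from h import *
move(396,346.4,29,np.radians(-2.6))
```

```text
tcp [396.6 345.8  35.6] yaw_y -0.046 shift cm [ 0.06 -0.07  0.66] turn z -0.0 q [-1.3   0.59  0.75  1.86 -0.51  0.89 -0.35] grip 0.257 F [ 0.2  0.4 -1.2]
```

Call:
carry_out([
  [0, 0, 0.3, 0, 0, 0],
  [0, 0, 0.2, 0, 0, 0],
  [0, 0, 0.1, 0, 0, 0],
  [0, 0, 0, 0, 0, 0],
  [0, 0, 0, 0, 0, 0],
])

```text
time: 35.25
tcp_pos: [396.5, 345.6, 29.4]
eef_rot: [[0.046, 0.999, -0.0], [0.999, -0.046, -0.0], [-0.0, -0.0, -1.0]]
wrist_force: [-0.6, -0.3, -0.6]
grip_width: 0.26
gripper_force: 58.9
```

Call:
carry_out([
  [0, 0, 0.06, 0, 0, 0],
  [0, 0, 0, 0, 0, 0],
  [0, 0, 0, 0, 0, 0],
])

```text
time: 35.5
tcp_pos: [396.7, 345.7, 28.9]
eef_rot: [[0.046, 0.999, 0.0], [0.999, -0.046, 0.0], [0.0, 0.0, -1.0]]
wrist_force: [-1.2, 0.4, -0.6]
grip_width: 0.258
gripper_force: 58.9
```

Call:
carry_out([
  [0, 0, 0.05, 0, 0, 0],
  [0, 0, 0, 0, 0, 0],
  [0, 0, 0, 0, 0, 0],
])

```text
time: 35.75
tcp_pos: [396.7, 345.7, 28.8]
eef_rot: [[0.046, 0.999, -0.0], [0.999, -0.046, 0.0], [0.0, -0.0, -1.0]]
wrist_force: [-1.8, -1.1, 4.6]
grip_width: 0.259
gripper_force: 59.4
```

Call:
carry_out([
  [0, 0, 0, 0, 0, 0],
  [0, 0, 0, 0, 0, 0],
  [0, 0, 0, 0, 0, 0],
  [0, 0, 0, 0, 0, 0],
  [0, 0, 0, 0, 0, 0],
], fingers=0.55)

```text
time: 36.17
tcp_pos: [396.5, 345.7, 28.3]
eef_rot: [[0.046, 0.999, -0.0], [0.999, -0.046, -0.0], [-0.0, -0.0, -1.0]]
wrist_force: [-0.2, 0.7, 0.3]
grip_width: 0.453
gripper_force: 0.0
```

Call:
carry_out([
  [0, 0, -0.5, 0, 0, 0],
  [0, 0, -1.5, 0, 0, 0],
  [0, 0, -3, 0, 0, 0],
  [0, 0, -4, 0, 0, 0],
  [0, 0, -4, 0, 0, 0],
])

```text
time: 36.58
tcp_pos: [395.9, 344.9, 159.4]
eef_rot: [[0.047, 0.999, -0.001], [0.999, -0.047, -0.002], [-0.002, -0.001, -1.0]]
wrist_force: [0.3, 0.5, -0.3]
grip_width: 0.448
gripper_force: 0.0
```

Call:
carry_out([
  [-4, 0, -1, 0, 0, 0],
  [-4, 0, -1, 0, 0, 0],
  [-4, 0, -1, 0, 0, 0],
  [-4, 0, -1, 0, 0, 0],
  [-4, 0, 0, 0, 0, 0],
])

```text
time: 37.0
tcp_pos: [388.5, 144.2, 200.1]
eef_rot: [[0.046, 0.999, 0.003], [0.999, -0.046, 0.003], [0.003, 0.003, -1.0]]
wrist_force: [0.5, -0.4, 0.1]
grip_width: 0.446
gripper_force: 0.0
```

Call:
carry_out([
  [0, 0, 0, 0, 0, 0],
  [0, 0, 0, 0, 0, 0],
  [0, 0, 0, 0, 0, 0],
])

```text
time: 37.25
tcp_pos: [387.4, 146.4, 198.7]
eef_rot: [[0.046, 0.999, 0.0], [0.999, -0.046, 0.002], [0.002, 0.0, -1.0]]
wrist_force: [-0.6, 0.7, 1.1]
grip_width: 0.448
gripper_force: 0.0
```

Run:
```python
from h import *
p,d=r.grab_frame("top"); cv2.imwrite("pics/top6.png",p[:,:,::-1]); P=cloud("top",d)
L=(439.4,354.5,-2.6);S=(480.2,-330.2,-4.6)
def obj(n,u,v,rad,lo,hi,h,T):
    m=np.zeros((420,560),np.uint8); cv2.circle(m,(u,v),rad,1,-1)
    m&=((P[...,2]>lo)&(P[...,2]<hi)).astype(np.uint8)
    k,l,st,_=cv2.connectedComponentsWithStats(m); l=l==1+np.argmax(st[1:,4]); vv,uu=np.nonzero(l)
    b=cv2.minAreaRect(plane("top",np.c_[uu,vv],h).astype(np.float32)); a=np.radians(T[2])
    dx=b[0][0]-T[0];dy=b[0][1]-T[1]
    print(n,"local",round(dx*np.cos(a)+dy*np.sin(a),1),round(-dx*np.sin(a)+dy*np.cos(a),1),"size",np.round(b[1],1),round(b[2],1),"z95",np.percentile(P[vv,uu,2],80).round(1))
obj("candle",105,206,15,86,110,96,L)
obj("primer",142,208,18,44,65,52,L)
obj("box",407,210,18,42,65,50,S)
obj("bottle",446,212,14,86,105,96,S)
obj("brush",126,246,36,22,50,24,L)
```

```text
candle local 45.2 38.0 size [37.3 41.8] 0.5 z95 97.8
primer local 49.7 -42.3 size [44.4 56.8] 15.5 z95 54.6
box local 0.8 45.2 size [55.9 55.7] 85.4 z95 49.6
bottle local 1.3 -39.8 size [21.6 22.4] 0.6 z95 97.2
brush local -42.1 53.2 size [41.7 39.2] 1.1 z95 35.8
```

View pics/top6.png

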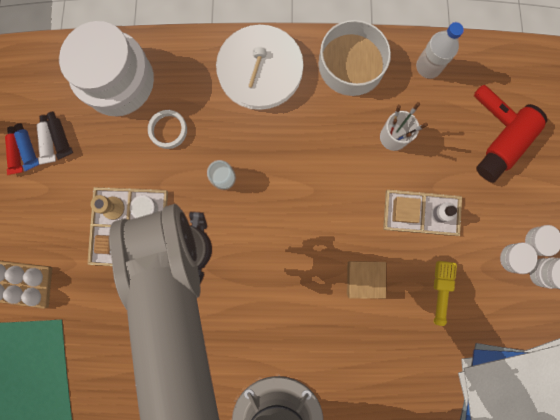

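The top view shows candlestick, primer, box and bottle in place; the arm hides part of the brush. Its bristle end measures about y = +73, as expected. I'll check the brush from the side.

Run:
```python
from h import *
p,d=r.grab_frame("side"); cv2.imwrite("pics/side6.png",cv2.resize(p[80:230,100:300,::-1],None,fx=3,fy=3))
```

```text
(no output)
```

View pics/side6.png

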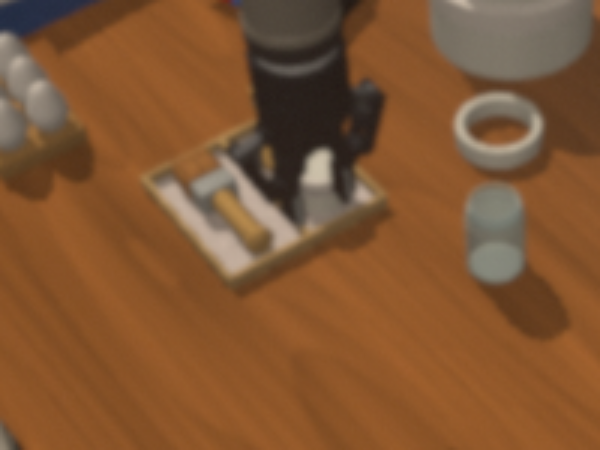

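The brush lies flat within the long compartment: bristles at (190,165), knob at (255,240). I'm handing in.

```bash
python3 -c "
from workcell import r
print(r.close_job())"
```

```text
the job is handed in; nothing more can be done
None
```

Both kits are made up and the job is handed in; the final images show all five items in their compartments and the glass jar and pot of brushes apparently still in place, though the hand-in call gave no verdict.

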